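Turn the middle leaf of the bit case

ROBOT

A 6-joint arm with a two-finger parallel gripper is mounted at the origin on the work surface. World frame = base frame: x ahead of the robot, y to its left, z up, the work surface at z = 0. Lengths are in m, angles in rad, forces in N, time in s.
With the tool pointing down it reaches from about 0.35 to 1 m from the base axis. Payload 7.1 kg.
Tool frame: the origin (TCP) lies at the centre of the arm's flange, where the gripper is bolted on; the fingertips stand 173 mm ahead of it and the grasp point (between the pads) lies 155 mm ahead of it (bot.pinch_z is the distance from the TCP to the grasp point, in m); z points along the fingers, y is the line along which they close (so a half turn about z gives the same grasp; the last joint's range is limited). The gripper opens to 85 mm and grips with 20 to 120 N. Pads are 22 mm wide; open, the fingers measure 114 mm over their backs; the gripper's body (76 mm by 85 mm) begins 54 mm behind the grasp point. The pads swing forward as they close: fully open they stand 13 mm farther back than shut.
Start: joints at [-1.283, 0.423, 1.63, -0, 1.089, -0.019], TCP at [0.189, -0.596, 0.405] pointing down, gripper open.
Joint ranges: [-3, 3], [-0.9, 2.11], [0.09, 2.58], [-1.31, 4.45], [0.11, 2.69], [-2.54, 2.54]. Speed limits (rad/s): [2.39, 2.39, 3.01, 3.14, 3.14, 3.14].

INTERFACE

Orientations are given as a unit quaternion [x, y, z, w].
In Python, from plant import status, optics, bot gives the robot as it stands. The module is installed in compiled form; this text tells all that it offers.
- The arm moves only by the tool send_rows, never from a script. Its arguments are lists of equal length, an entry for each row: "delta_pos": the shift along the tool's x, y, z in units of 150 mm (1.0 is 150 mm), a list of three; "roll": the turn about the tool's z in units of 180 degrees (1.0 is 180 degrees). A call has 1 to 20 rows; each row is the pose to reach, as a shift and turn from the pose commanded when the call began, along the tool's axes at that moment, turning the shorter way round; what a row does not reach only later rows make up. A row lasts 1/8 s, in which the tool goes at most 62.5 mm and 10.7 degrees, less where a joint would pass 70% of its speed; a pose out of reach is approached as far as the arm can. A call with a number of a shift or a turn outside -1 to 1 is refused whole. A call with a gripper value outside its range is refused whole. "fingers" is the finger opening in mm, from 0 to 85.4, set as the call begins (left out, the last holds). The fingers move at their own pace and stop on an object; the grip force is fixed at half the most. Time passes only in rows, so rows that repeat a pose let the fingers close. It gives the time, the measured TCP pose, the force, the opening and the grip force at its end, in the units of the state.
- status.read_state(): the state, without advancing time (a new reading comes with each control period).
- optics.camera(name): name is "scene" or "top"; returns the picture (400x640x3 uint8, red, green, blue); there is no depth.
- optics.camera_params(name): a dict with "camera_matrix" (3x3 intrinsics, pixels), "origin" and "orientation" of the camera in the world. Camera axes: x right, y up, looking along -z (the intrinsics and any distortion apply to the point x, -y, -z); pixel columns grow to the right and rows downward; lengths in m; the calibration is good to about 2 mm. A picture is of the moment at which its call begins. camera_params takes no time and is no camera call.
- bot.sign_off(): hands the job in; it is judged then, once.
The state is a dict: "clock": time; "joints": joint angles; "qd": joint speeds; "effort": joint torques, N m; "tool_pos": TCP position; "ee_rot": TCP orientation; "contact_force": force on the tool from outside, world axes, zero at the start; "torque": the same for the moment, N m; "grip_width": finger opening in m; "grasp_force": force on a finger pad.
Only numpy, scipy, OpenCV 4.12 (cv2) and the standard library are available. Lean on these libraries where they do the work, as an engineer would, in place of code of your own. Each camera call takes 0.05 s, during which the arm holds its last target. There are 200 camera calls.

TASK

The drill bits are under the red middle leaf of the open bit case; the leaf has a finger tab that juts out past the case's side. With your fingertips, push the leaf up from below, turn it over the hinge like the page of a book, and press it down until it lies flat on the other half. Push it only: do not pinch it between the fingers or fling it, do not lift the case or shove it away, and leave the other things on the bench alone.

Things in the scene. Friction and masses are not known exactly. Their poses are not given: they have to be found in the camera images.
- case: Black plastic bit case, loose (about 1.1 kg), lying open like a book. Origin: centre of its underside, below the hinge; z up, x along the hinge. Each half is a tray 190 mm long (x), 3 to 128 mm off the hinge line, rim 38 mm above the bench. The -y half (drill bits) is covered by the leaf at the start; the leaf is to lie on the open +y half, whose contents are lower than 28 mm.
- spine (a point): Centre of the leaf's hinge pin: 42 mm straight above the case's origin; the pin runs along the case's x.
- leaf (a joint): Angle of the leaf about its pin, rad: 0 flat on the -y half, 1.57 upright, 3.14 flat on the +y half, with hard stops at 0 and 3.14. It starts 0.02 to 0.14. The hinge is stiff: the leaf stays at whatever angle it is left and does not fall by itself; 1 to 3 N at its free edge turns it.
- tab (a point): Centre of the finger tab in the middle of the leaf's free edge, 138 mm from the pin. The tab is 44 mm wide (along the pin), 6 mm thick, reaches from 124 to 150 mm from the pin and so juts 22 mm past the case's side wall. With the leaf flat, its underside is 39 mm above the bench, with nothing beneath.
- leaf_red: Red face of the leaf, on top at the start. Origin on the pin; axes as the case's at angle 0. The leaf is a rigid panel, about 0.12 kg, 176 mm long (along the pin), 4 to 124 mm off the pin, 8 mm thick (4 mm either side of the pin's plane). Each face has two rails of bits, 34 and 78 mm from the pin, reaching 9 mm from mid plane; beyond 100 mm it is clear.
- leaf_white: White face of the leaf, fixed back to back to the red one: underneath at the start, on top once turned. Same origin and axes as the red face.
- driver: Black cordless driver standing upright on its battery, 120 x 76 mm footprint, 206 mm tall, chuck and bit reaching 151 mm to its own -x, 175 mm up; origin under the battery's centre. To be left alone.
- bench_dog: Round steel bench dog standing on its head, head 30 mm, shank 19 mm, 92 mm tall; origin at the centre of its underside. It stands beside the end of the case. To be left alone.
- jar: Glass jar with a wire clip-on lid and an orange seal, 92 mm across, 126 mm tall; origin at the centre of its underside. To be left alone.
- hole_punch: Blue two-hole paper punch, 105 x 125 mm, 72 mm tall; origin at the centre of its underside. To be left alone.
- pliers: Combination pliers with red handles lying flat, 200 mm long along their x (jaws to +x), 13 mm high; origin on the bench near the pivot. To be left alone.
- tape_measure: Yellow tape measure standing on its edge, 78 x 40 mm, 58 mm tall; origin at the centre of its underside. To be left alone.

How it is judged:
At the end, for the whole second after the job is handed in: The leaf lies at rest flat on the +y half of the case (leaf angle above 3.06 rad, so its tab less than about 12 mm short of flat), the case level on the bench within 30 mm of where it stood (value of joint leaf above 3.06 rad and velocity of joint leaf between -0.05 and 0.05 rad/s and distance of spine from where it was at the start of the episode below 0.03 m and angle between case's own z axis and vertical below 0.04 rad and linear speed of case below 0.02 m/s); the robot touches nothing.
It fails at once if the leaf is pinched: both of its faces pressed by the fingers at once, more than 5 N each (contact force between the fingers and leaf_red above 5 N and contact force between the fingers and leaf_white above 5 N).
It fails at once if the leaf is flung (faster than 6 rad/s) (velocity of joint leaf above 6 rad/s).
It fails at once if the case is lifted or tipped (its spine more than 12 mm up, or tilted more than 0.12 rad) (height (world z) of spine above 0.054 m or angle between case's own z axis and vertical above 0.12 rad).
It fails at once if the case is shoved more than 30 mm (distance of spine from where it was at the start of the episode above 0.03 m).
It fails at once if another thing on the bench is moved more than 20 mm (distance of any of driver, bench_dog, jar, hole_punch, pliers, tape_measure from where it was at the start of the episode above 0.02 m).
It also fails if it takes over 35 s, if anything falls off the work surface, if the arm or the gripper's body presses on something with over 40 N, if the wrist force passes 120 N, or if a joint passes its speed limit or range.

## Working session

There is one attempt and no reset: what is moved stays moved. The work goes in short steps, Python scripts to look and compute and a tool call to move; the robot and the scene stay as the last step left them, time stands still between calls to the robot, and variables do not carry over. Pictures are saved under pics/ and viewed, at most 10 in all, crops included, and the job is handed in when it is done.

Besides the shell and the picture viewer there is one more tool, called after "Call:" by a JSON object that holds its "op" and its "data", one argument or row to a line. send_rows: Moves the arm, as the interface text tells. Shifts and turns lie within -1 to 1; 1 stands for 150 mm of shift or 180 degrees of turn. Its arguments: {"type":"object","properties":{"delta_pos":{"type":"array","items":{"type":"array","items":{"type":"number","minimum":-1,"maximum":1}}},"roll":{"type":"array","items":{"type":"number","minimum":-1,"maximum":1}},"fingers":{"type":"number"}},"required":["delta_pos","roll"]}

```bash
mkdir -p pics
python3 - <<'E'
from plant import status, optics, bot
import cv2, numpy as np
for n in("scene","top"):
    cv2.imwrite(f"pics/{n}0.png",optics.camera(n)[:,:,::-1]); p=optics.camera_params(n); print(n,p)
s=status.read_state(); print(s)
E
```

```text
scene {'camera_matrix': array([[368.81022791,   0.        , 322.20552643],
       [  0.        , 368.81022791, 199.94589791],
       [  0.        ,   0.        ,   1.        ]]), 'origin': array([1.39936901, 0.31512491, 0.72428062]), 'orientation': array([0.25568567, 0.37440622, 0.74524329, 0.48893482])}
top {'camera_matrix': array([[517.45811004,   0.        , 318.3055467 ],
       [  0.        , 517.45811004, 197.82912144],
       [  0.        ,   0.        ,   1.        ]]), 'origin': array([ 0.30926546, -0.01581948,  1.63026447]), 'orientation': array([ 0.05007669, -0.0528584 , -0.69787141,  0.71251232])}
{'clock': 0.1, 'joints': array([-1.28301949e+00,  4.23741477e-01,  1.63059781e+00, -2.21248309e-05,
        1.08858933e+00, -1.90348036e-02]), 'qd': array([-0.00114379, -0.00157061, -0.00210858,  0.00120012, -0.0006364 ,
        0.00018503]), 'effort': array([-3.05886342e-04, -5.58423793e+01, -2.82445443e+01, -5.79661742e-05,
        3.04948786e-03, -3.24850717e-06]), 'tool_pos': array([ 0.18869378, -0.59557454,  0.40404378]), 'ee_rot': array([ 9.88255380e-01,  1.52809876e-01, -9.91966209e-05, -6.60646639e-04]), 'contact_force': array([-0.13822021,  0.08092894,  0.439241  ]), 'torque': array([0.03573904, 0.02392182, 0.0253783 ]), 'grasp_force': 0.0, 'grip_width': 0.0851884207232731}
```

View pics/scene0.png

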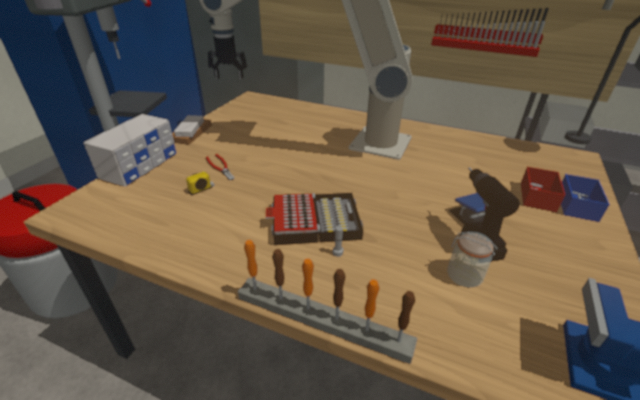

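View pics/top0.png

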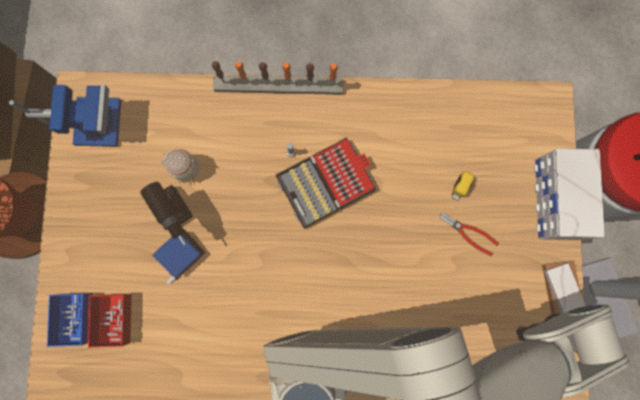

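The case is near the centre of the top view at about (325,182), with the tab at (369,162) on its right. The bench dog at (291,150) stands by the case's far end. In the scene view the tab is at about (271,211). The tool always points down, so I'll measure the leaf next.

```bash
cat > h.py <<'E'
import cv2, numpy as np
from scipy.spatial.transform import Rotation as R
from plant import status, optics, bot
def ray(n,uv):
    p=optics.camera_params(n); K=p["camera_matrix"]
    d=np.linalg.inv(K)@np.array([uv[0],uv[1],1.]); d[1:]*=-1
    return p["origin"],R.from_quat(p["orientation"]).apply(d)
def plane(n,uv,z):
    o,d=ray(n,uv); return o+d*(z-o[2])/d[2]
def tri(a,b):
    (o1,d1),(o2,d2)=ray("top",a),ray("scene",b)
    t=np.linalg.lstsq(np.c_[d1,-d2],o2-o1,rcond=None)[0]
    p,q=o1+d1*t[0],o2+d2*t[1]; return (p+q)/2,np.linalg.norm(p-q)
def crop(n,x,y,w,h,s,f):
    im=optics.camera(n)[:,:,::-1]; cv2.imwrite(f,cv2.resize(im[y:y+h,x:x+w],None,fx=s,fy=s,interpolation=cv2.INTER_CUBIC)); return im
E
python3 - <<'E'
from h import *
t=crop("top",260,120,130,120,5,"pics/t1.png"); s=crop("scene",250,170,130,90,6,"pics/s1.png")
for n,im,(x,y,w,h) in(("top",t,(300,130,90,90)),("scene",s,(255,180,80,70))):
    m=cv2.inRange(im,(0,0,90),(75,75,255)); k=np.zeros_like(m); k[y:y+h,x:x+w]=m[y:y+h,x:x+w]
    c=max(cv2.findContours(cv2.morphologyEx(k,cv2.MORPH_CLOSE,np.ones((7,7))),0,2)[0],key=cv2.contourArea)
    print(n,cv2.contourArea(c),cv2.approxPolyDP(c,2,True)[:,0].tolist())
E
```

```text
top 2356.5 [[346, 139], [313, 158], [308, 158], [316, 159], [316, 164], [330, 190], [339, 201], [338, 210], [370, 193], [374, 187], [365, 173], [365, 167], [369, 164], [363, 155], [357, 155]]
scene 1182.5 [[313, 195], [290, 196], [295, 199], [295, 208], [291, 211], [296, 212], [296, 219], [292, 220], [291, 227], [284, 226], [284, 218], [288, 217], [288, 213], [283, 212], [282, 196], [274, 196], [273, 205], [266, 209], [266, 215], [272, 217], [272, 237], [273, 231], [305, 232], [306, 229], [316, 229]]
```

View pics/t1.png

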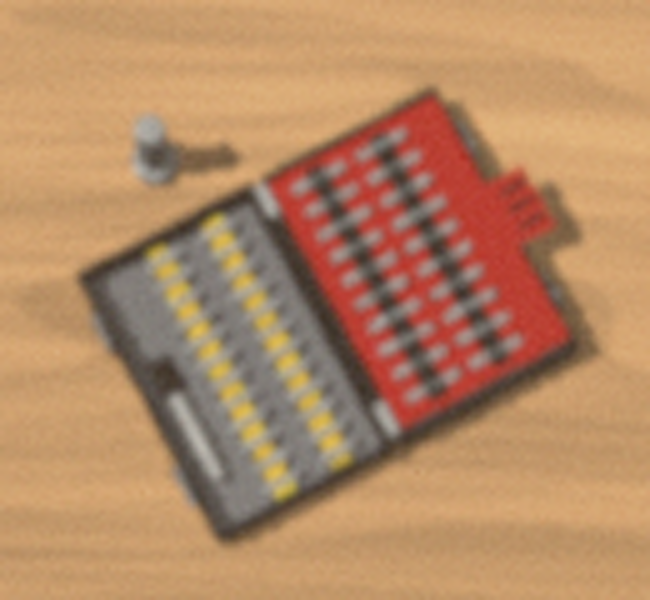

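View pics/s1.png

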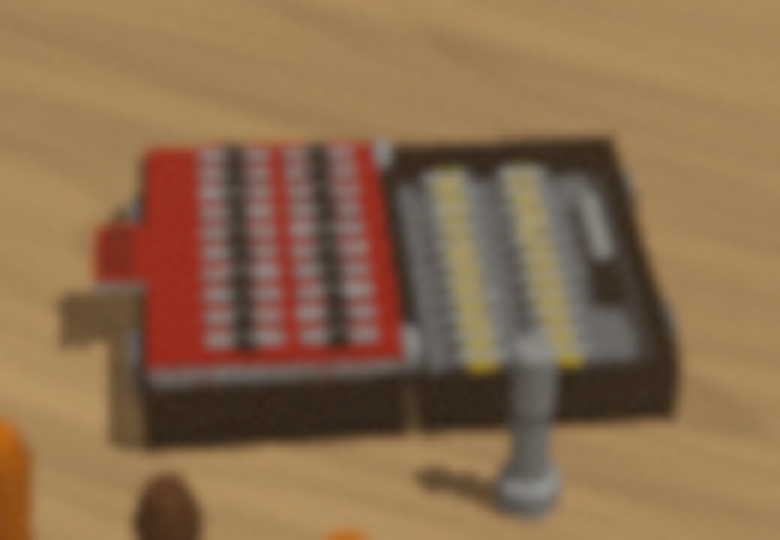

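The crops show the tab's outer end at crop (519,168)–(553,225) in top and (98,227)–(97,280) in scene. The hinge bars are at (264,198) and (388,420) in top.

Run:
```python
from h import *
T=lambda u,v:(260+u/5-.4,120+v/5-.4); S=lambda u,v:(250+u/6-.4,170+v/6-.4)
P=[plane("top",T(*q),.044) for q in((264,198),(388,420))]
C=[plane("top",T(*q),.038) for q in((82,275),(226,540))]
print("hinge",P,"+y rim",C)
a=[tri(T(519,168),S(97,280)),tri(T(553,225),S(98,227))]; print("tab corners far,near",a)
mid=(a[0][0]+a[1][0])/2; hm=(P[0]+P[1])/2
e=P[0]-P[1]; print("hinge len,yaw deg",np.linalg.norm(e),np.degrees(np.arctan2(e[1],e[0])))
e2=C[0]-C[1]; print("rim len,yaw",np.linalg.norm(e2),np.degrees(np.arctan2(e2[1],e2[0])))
d=mid-hm; print("mid",mid,"hinge",hm,"d",d,np.linalg.norm(d[:2]),np.degrees(np.arctan2(d[1],d[0]))+90)
for q in((82,275),(226,540)): pass
print("dog",plane("top",T(155,168),.0),"jar",plane("top",(180,165),.12))
q=status.read_state()["ee_rot"]; print(R.from_quat(q).as_matrix().round(3))
```

```text
hinge [array([0.66397157, 0.00129208, 0.044     ]), array([ 0.52528452, -0.07850622,  0.044     ])] +y rim [array([0.61362168, 0.11414585, 0.038     ]), array([0.44932418, 0.02003965, 0.038     ])]
tab corners far,near [(array([ 0.68509971, -0.15727332,  0.04931008]), np.float64(0.0013384607334502433)), (array([ 0.64877119, -0.17823899,  0.0500549 ]), np.float64(0.0023342073025721735))]
hinge len,yaw deg 0.16000582357535104 29.91542944089064
rim len,yaw 0.18934002668481661 29.803184256065077
mid [ 0.66693545 -0.16775615  0.04968249] hinge [ 0.59462805 -0.03860707  0.044     ] d [ 0.0723074  -0.12914909  0.00568249] 0.14801299616829577 29.24339402522054
dog [0.69205737 0.07246836 0.        ] jar [0.62086533 0.39362667 0.12      ]
[[ 0.953  0.302 -0.   ]
 [ 0.302 -0.953  0.001]
 [ 0.    -0.001 -1.   ]]
```

Call:
{"op": "send_rows", "data": {
  "delta_pos": [
    [0.995,-0.355,0],
    [0.995,-0.355,0],
    [0.995,-0.355,0]
  ],
  "roll": [0,0,0],
  "fingers": 0
}}

```text
clock: 0.57
tool_pos: [0.3167, -0.4981, 0.4046]
ee_rot: [0.988, 0.154, 0.0, -0.0]
contact_force: [0.1, -0.6, 0.0]
grip_width: 0.0319
grasp_force: 0.0
```

Call:
{"op": "send_rows", "data": {
  "delta_pos": [
    [0.995,-0.355,0],
    [0.995,-0.355,0],
    [0.995,-0.355,0]
  ],
  "roll": [0,0,0]
}}

```text
clock: 0.95
tool_pos: [0.4431, -0.4021, 0.4046]
ee_rot: [0.988, 0.154, 0.0, -0.0]
contact_force: [0.7, -0.7, -0.9]
grip_width: 0.0002
grasp_force: 0.0
```

Call:
{"op": "send_rows", "data": {
  "delta_pos": [
    [0.995,-0.355,0],
    [0.995,-0.355,0],
    [0.995,-0.355,0]
  ],
  "roll": [0,0,0]
}}

```text
clock: 1.32
tool_pos: [0.5694, -0.3061, 0.4045]
ee_rot: [0.988, 0.154, 0.0, -0.0]
contact_force: [-0.5, -0.2, 0.2]
grip_width: -0.0003
grasp_force: 0.0
```

Call:
{"op": "send_rows", "data": {
  "delta_pos": [
    [0.995,-0.355,0],
    [0.995,-0.355,0],
    [0.995,-0.355,0],
    [0.995,-0.355,0],
    [0.995,-0.355,0],
    [0.995,-0.355,0],
    [0.995,-0.355,0],
    [0.995,-0.355,0],
    [0.995,-0.355,0],
    [0.995,-0.355,0],
    [0.995,-0.355,0],
    [0.995,-0.355,0]
  ],
  "roll": [-0.056,-0.112,-0.168,-0.224,-0.28,-0.336,-0.392,-0.448,-0.504,-0.56,-0.568,-0.568]
}}

```text
clock: 2.82
tool_pos: [0.6935, -0.2124, 0.4045]
ee_rot: [0.503, 0.865, -0.0, -0.0]
contact_force: [0.5, -0.2, 0.5]
grip_width: 0.0
grasp_force: 0.0
```

Call:
{"op": "send_rows", "data": {
  "delta_pos": [
    [0,0,0.7],
    [0,0,0.7],
    [0,0,0.7]
  ],
  "roll": [0,0,0]
}}

```text
clock: 3.2
tool_pos: [0.6921, -0.212, 0.2957]
ee_rot: [0.502, 0.865, -0.001, -0.004]
contact_force: [0.2, 0.7, 0.1]
grip_width: 0.0002
grasp_force: 0.0
```

Call:
{"op": "send_rows", "data": {
  "delta_pos": [
    [0,0,0.4],
    [0,0,0.69],
    [0,0,0.69],
    [0.2,0,0.69],
    [0.2,0,0.69]
  ],
  "roll": [0,0,0,0,0]
}}

```text
clock: 3.82
tool_pos: [0.6795, -0.1856, 0.1999]
ee_rot: [0.501, 0.865, 0.0, 0.002]
contact_force: [-0.2, -0.2, 0.0]
grip_width: 0.0
grasp_force: 0.0
```

Call:
{"op": "send_rows", "data": {
  "delta_pos": [
    [0.02,0,0],
    [0.04,0,0],
    [0.04,0,0]
  ],
  "roll": [0,0,0]
}}

```text
clock: 4.2
tool_pos: [0.6759, -0.1814, 0.1968]
ee_rot: [0.501, 0.865, 0.0, 0.0]
contact_force: [0.4, -0.4, 0.2]
grip_width: 0.0001
grasp_force: 0.0
```

Call:
{"op": "send_rows", "data": {
  "delta_pos": [
    [0.015,0,0],
    [0.015,0,0]
  ],
  "roll": [0,0]
}}

```text
clock: 4.45
tool_pos: [0.6745, -0.1793, 0.1961]
ee_rot: [0.501, 0.865, -0.0, -0.0]
contact_force: [1.2, 0.2, -0.1]
grip_width: -0.0002
grasp_force: 0.0
```

Call:
{"op": "send_rows", "data": {
  "delta_pos": [
    [0.015,0,0],
    [0.015,0,0]
  ],
  "roll": [0,0]
}}

```text
clock: 4.7
tool_pos: [0.6738, -0.1779, 0.1964]
ee_rot: [0.501, 0.865, -0.0, 0.001]
contact_force: [1.5, -3.0, -1.1]
grip_width: -0.0001
grasp_force: 2.3
```

Call:
{"op": "send_rows", "data": {
  "delta_pos": [
    [0.015,0,0],
    [0.015,0,0]
  ],
  "roll": [0,0]
}}

```text
clock: 4.95
tool_pos: [0.673, -0.1762, 0.1967]
ee_rot: [0.501, 0.865, -0.0, 0.002]
contact_force: [3.3, -6.7, -2.0]
grip_width: 0.0002
grasp_force: 3.2
```

Call:
{"op": "send_rows", "data": {
  "delta_pos": [
    [0.005,0,-0.03],
    [0.01,0,-0.06],
    [0.015,0,-0.1],
    [0.015,0,-0.1]
  ],
  "roll": [0,0,0,0]
}}

```text
clock: 5.45
tool_pos: [0.6721, -0.1744, 0.2124]
ee_rot: [0.501, 0.865, -0.0, 0.002]
contact_force: [2.1, -6.4, 1.7]
grip_width: 0.0
grasp_force: 3.5
```

Run:
```python
from h import *
crop("scene",230,130,150,120,5,"pics/s2.png"); print(status.read_state()["contact_force"])
```

```text
[ 2.01799262 -6.58793316  1.701495  ]
```

View pics/s2.png

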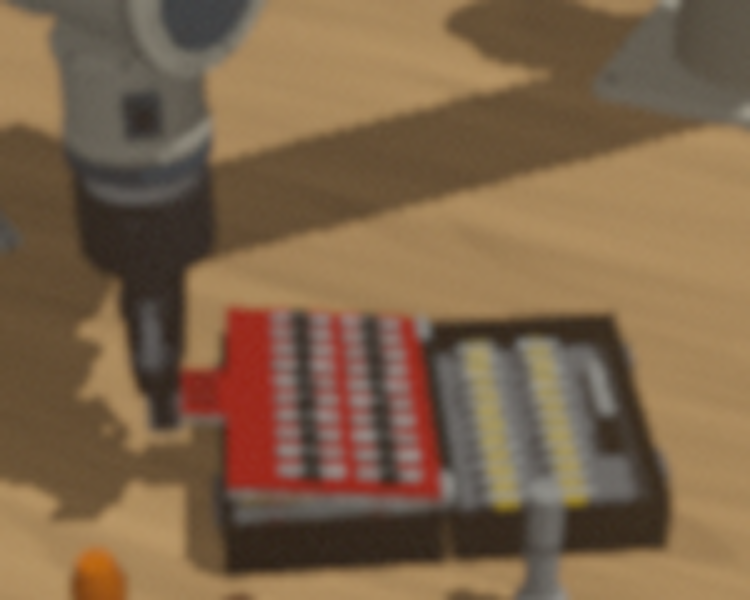

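The leaf has risen: a gap shows beneath its front edge, with the fingertip at crop (165,410) against the tab at (200,390). I'll keep following the arc.

Call:
{"op": "send_rows", "data": {
  "delta_pos": [
    [0.01,0,-0.035],
    [0.02,0,-0.07],
    [0.03,0,-0.12],
    [0.045,0,-0.165],
    [0.065,0,-0.215],
    [0.085,0,-0.26],
    [0.085,0,-0.26]
  ],
  "roll": [0,0,0,0,0,0,0]
}}

```text
clock: 6.38
tool_pos: [0.666, -0.1638, 0.2524]
ee_rot: [0.501, 0.865, -0.0, 0.003]
contact_force: [3.3, -8.7, 4.4]
grip_width: -0.0001
grasp_force: 4.6
```

Run:
```python
from h import *
crop("scene",230,130,150,120,5,"pics/s3.png"); print(status.read_state()["contact_force"])
```

```text
[ 2.65398995 -8.5437444   4.37194935]
```

View pics/s3.png

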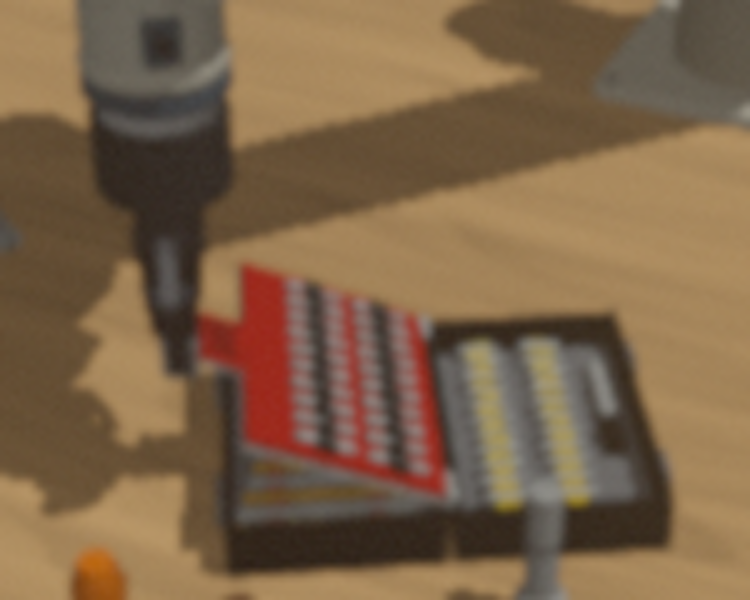

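The leaf is at about 0.45 rad, the tip sits under the tab at crop (180,360), and the case has not moved. Now I'll sweep towards upright.

Call:
{"op": "send_rows", "data": {
  "delta_pos": [
    [0.06,0,-0.1],
    [0.12,0,-0.18],
    [0.19,0,-0.25],
    [0.265,0,-0.31],
    [0.345,0,-0.36],
    [0.43,0,-0.41]
  ],
  "roll": [0,0,0,0,0,0]
}}

```text
clock: 7.18
tool_pos: [0.6327, -0.1061, 0.3125]
ee_rot: [0.502, 0.865, 0.0, 0.0]
contact_force: [2.1, -1.8, 2.0]
grip_width: 0.0003
grasp_force: 1.1
```

Call:
{"op": "send_rows", "data": {
  "delta_pos": [
    [0.09,0,-0.03],
    [0.185,0,-0.06],
    [0.28,0,-0.08],
    [0.36,0,-0.08],
    [0.36,0,-0.08]
  ],
  "roll": [0,0,0,0,0]
}}

```text
clock: 7.8
tool_pos: [0.6056, -0.0585, 0.3252]
ee_rot: [0.501, 0.865, 0.0, 0.0]
contact_force: [-1.6, -1.6, 10.2]
grip_width: -0.0001
grasp_force: 0.0
```

Run:
```python
from h import *
crop("scene",230,110,150,140,4,"pics/s4.png"); print(status.read_state()["contact_force"])
```

```text
[-1.33441444 -1.11926274 11.80563397]
```

View pics/s4.png

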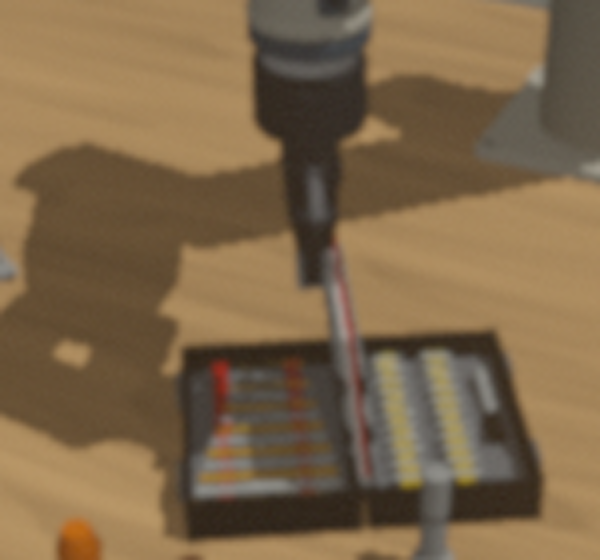

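The leaf is nearly upright and the vertical force is growing, so the tab end is probably touching a wider part of the finger. I'll raise the tool a little, then push over.

Call:
{"op": "send_rows", "data": {
  "delta_pos": [
    [-0.01,0,-0.05],
    [-0.01,0,-0.1],
    [0,0,-0.1]
  ],
  "roll": [0,0,0]
}}

```text
clock: 8.22
tool_pos: [0.606, -0.0594, 0.3392]
ee_rot: [0.501, 0.865, 0.0, 0.0]
contact_force: [0.0, -0.3, 0.5]
grip_width: 0.0003
grasp_force: 0.0
```

Call:
{"op": "send_rows", "data": {
  "delta_pos": [
    [0.06,0,0.01],
    [0.12,0,0.03],
    [0.18,0,0.05],
    [0.24,0,0.06],
    [0.29,0,0.075],
    [0.29,0,0.075]
  ],
  "roll": [0,0,0,0,0,0]
}}

```text
clock: 8.98
tool_pos: [0.5839, -0.0212, 0.3272]
ee_rot: [0.501, 0.865, -0.0, -0.0]
contact_force: [0.8, 0.5, -0.5]
grip_width: 0.0
grasp_force: 0.0
```

Call:
{"op": "send_rows", "data": {
  "delta_pos": [
    [0.06,0,0.02],
    [0.115,0,0.04],
    [0.16,0,0.065],
    [0.21,0,0.095],
    [0.26,0,0.13],
    [0.31,0,0.165],
    [0.355,0,0.205],
    [0.395,0,0.25]
  ],
  "roll": [0,0,0,0,0,0,0,0]
}}

```text
clock: 9.98
tool_pos: [0.5546, 0.03, 0.2895]
ee_rot: [0.501, 0.865, 0.0, -0.0]
contact_force: [0.3, -1.3, 0.7]
grip_width: -0.0003
grasp_force: 0.4
```

Run:
```python
from h import *
crop("scene",230,110,150,140,4,"pics/s5.png"); print(status.read_state()["contact_force"])
```

```text
[ 0.83064183  0.27194585 -0.35730878]
```

View pics/s5.png

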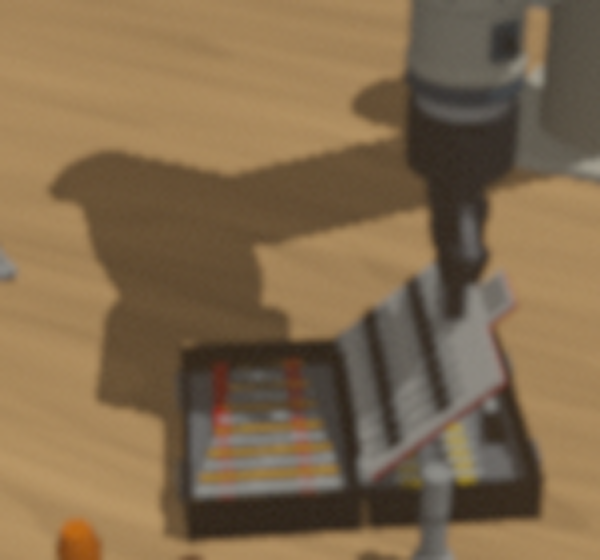

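The leaf is past upright at about 2.45 rad, with the tip on its white face at crop (455,315). The case stays put, so I'll press on down.

Call:
{"op": "send_rows", "data": {
  "delta_pos": [
    [0.035,0,0.05],
    [0.07,0,0.1],
    [0.1,0,0.15],
    [0.125,0,0.2],
    [0.14,0,0.24],
    [0.15,0,0.28],
    [0.16,0,0.315],
    [0.17,0,0.35],
    [0.178,0,0.39],
    [0.183,0,0.43]
  ],
  "roll": [0,0,0,0,0,0,0,0,0,0]
}}

```text
clock: 11.28
tool_pos: [0.5412, 0.0535, 0.2251]
ee_rot: [0.501, 0.865, 0.0, 0.0]
contact_force: [0.5, -0.4, 1.3]
grip_width: -0.0001
grasp_force: 0.3
```

Call:
{"op": "send_rows", "data": {
  "delta_pos": [
    [0,0,0.02],
    [0,0,0.04],
    [0,0,0.04]
  ],
  "roll": [0,0,0]
}}

```text
clock: 11.65
tool_pos: [0.5412, 0.0535, 0.2195]
ee_rot: [0.501, 0.865, 0.0, 0.0]
contact_force: [-1.1, -0.1, 0.1]
grip_width: -0.0001
grasp_force: 0.1
```

Call:
{"op": "send_rows", "data": {
  "delta_pos": [
    [0,0,0.015],
    [0,0,0.015]
  ],
  "roll": [0,0]
}}

```text
clock: 11.9
tool_pos: [0.5413, 0.0535, 0.2191]
ee_rot: [0.501, 0.865, 0.0, 0.0]
contact_force: [-6.7, 0.1, 23.2]
grip_width: 0.0002
grasp_force: 11.6
```

Call:
{"op": "send_rows", "data": {
  "delta_pos": [
    [0,0,0.015],
    [0,0,0.015]
  ],
  "roll": [0,0]
}}

```text
clock: 12.15
tool_pos: [0.5414, 0.0535, 0.2187]
ee_rot: [0.501, 0.865, 0.0, 0.0]
contact_force: [-12.9, -0.3, 43.9]
grip_width: -0.0002
grasp_force: 22.5
```

Firm stop reached, so the leaf is pressed flat. I'll retreat straight up and check.

Call:
{"op": "send_rows", "data": {
  "delta_pos": [
    [0,0,-0.03],
    [0,0,-0.2],
    [0,0,-0.6],
    [0,0,-0.9],
    [0,0,-0.9]
  ],
  "roll": [0,0,0,0,0]
}}

```text
clock: 12.78
tool_pos: [0.5425, 0.0535, 0.3536]
ee_rot: [0.501, 0.865, 0.002, 0.003]
contact_force: [0.3, 0.0, -0.8]
grip_width: 0.0001
grasp_force: 0.0
```

Run:
```python
from h import *
crop("scene",230,110,150,140,4,"pics/s6.png"); print(status.read_state()["contact_force"])
```

```text
[-1.0481959  -0.42580739 -0.27432071]
```

View pics/s6.png

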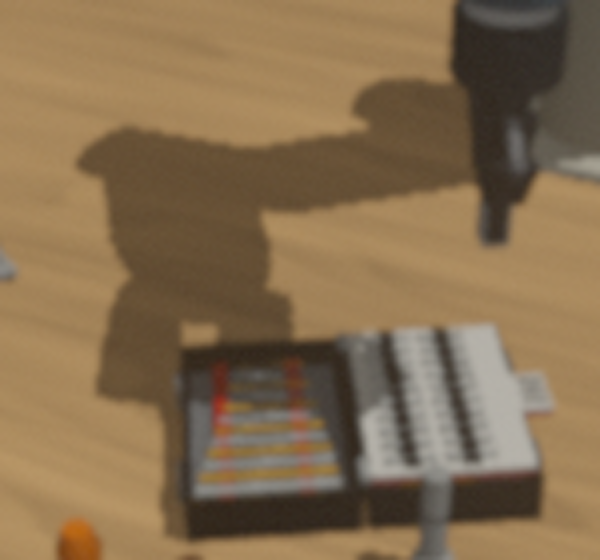

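The white face now lies flat on the +y half, with the tab at crop (540,390). The case has not visibly moved and the gripper is clear above.

```bash
python3 -c "
from plant import bot
print(bot.sign_off())"
```

```text
the job is handed in; nothing more can be done
None
```

The leaf is turned over and looks flat on the +y half, the case shows no visible movement, and the job was handed in at about 13 s with the gripper clear; sign-off returned no verdict.

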